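# Change over the investing bench in a dental casting room

## Task

Change over the investing bench, in whatever order suits: pull every set mould straight up off its snap-fit crucible former and stand it upright, funnel down as it is, on the floor of the cream burnout tray, with a clear gap of a finger's width or more between moulds. Slide each empty casting ring, dark-banded foot down, over one of the new green wax-ups without knocking the wax, and press it down until it snaps fully home on the blue flange. Do not tip the moulds over, and leave the wash bottle, mixing bowl, timer and jar where they are.

Things in the scene. Friction and masses are not known exactly. Their poses are not given: they have to be found in the camera images.
- mould_a_centre (a point): set mould: grey steel ring 56 mm across, 64 mm high, filled with cream plaster, 0.4 kg, graspable round its side. Point: its centre, half-way up; z up its axis. Starts snapped on former_a, underside on the flange. Comes off straight up only: pull of about 12 N plus its weight over the first 6 mm, then loose; clear of spigot and cone when raised 25 mm. Absent (None) in some runs.
- mould_b_centre (a point): set mould: grey steel ring 56 mm across, 64 mm high, filled with cream plaster, 0.4 kg, graspable round its side. Point: its centre, half-way up; z up its axis. Starts snapped on former_b, underside on the flange. Comes off straight up only: pull of about 12 N plus its weight over the first 6 mm, then loose; clear of spigot and cone when raised 25 mm. Absent (None) in some runs.
- mould_c_centre (a point): set mould: grey steel ring 56 mm across, 64 mm high, filled with cream plaster, 0.4 kg, graspable round its side. Point: its centre, half-way up; z up its axis. Starts snapped on former_c, underside on the flange. Comes off straight up only: pull of about 12 N plus its weight over the first 6 mm, then loose; clear of spigot and cone when raised 25 mm. Absent (None) in some runs.
- former_a_seat (a point): fixed blue crucible former on an 80 mm rubber foot. Point: on the axis at the flat flange (68 mm across, 22 mm above the bench) where a ring's underside sits; z up. A spigot 43 mm across, 18 mm high, chamfered, stands on it with 3 orange spring nubs that catch a ring's inner lip. Carries the mould of its letter, or is bare; stays empty after.
- former_b_seat (a point): fixed blue crucible former on an 80 mm rubber foot. Point: on the axis at the flat flange (68 mm across, 22 mm above the bench) where a ring's underside sits; z up. A spigot 43 mm across, 18 mm high, chamfered, stands on it with 3 orange spring nubs that catch a ring's inner lip. Carries the mould of its letter, or is bare; stays empty after.
- former_c_seat (a point): fixed blue crucible former on an 80 mm rubber foot. Point: on the axis at the flat flange (68 mm across, 22 mm above the bench) where a ring's underside sits; z up. A spigot 43 mm across, 18 mm high, chamfered, stands on it with 3 orange spring nubs that catch a ring's inner lip. Carries the mould of its letter, or is bare; stays empty after.
- waxup_a_seat (a point): fixed blue crucible former on an 80 mm rubber foot. Point: on the axis at the flat flange (68 mm across, 22 mm above the bench) where a ring's underside sits; z up. A spigot 43 mm across, 18 mm high, chamfered, stands on it with 3 orange spring nubs that catch a ring's inner lip. A new wax-up: a green wax pattern stands on it; awaits an empty ring.
- waxup_b_seat (a point): fixed blue crucible former on an 80 mm rubber foot. Point: on the axis at the flat flange (68 mm across, 22 mm above the bench) where a ring's underside sits; z up. A spigot 43 mm across, 18 mm high, chamfered, stands on it with 3 orange spring nubs that catch a ring's inner lip. A new wax-up: a green wax pattern stands on it; awaits an empty ring.
- wax_a: waxup_a's green wax pattern: a thin sprue stick with two small crowns, standing on the former's axis, within 15 mm of the axis, its top 49 mm above the flange. Origin on the axis at bench level, z up. Fragile: nothing should touch it.
- wax_b: waxup_b's green wax pattern: a thin sprue stick with two small crowns, standing on the former's axis, within 15 mm of the axis, its top 49 mm above the flange. Origin on the axis at bench level, z up. Fragile: nothing should touch it.
- ring_a_centre (a point): empty steel casting ring 56 mm across (51 inside), 64 mm high, 0.16 kg, standing on the teal mat. Point: its centre, half-way up; z up its axis. Foot: darker band, inner lip 46 mm across and 5 mm high, passes over a 43 mm spigot; meets the spring nubs 15 mm above the flange, needs about 8 N push, then snaps home, underside on the flange. May get knocked aside.
- ring_b_centre (a point): empty steel casting ring 56 mm across (51 inside), 64 mm high, 0.16 kg, standing on the teal mat. Point: its centre, half-way up; z up its axis. Foot: darker band, inner lip 46 mm across and 5 mm high, passes over a 43 mm spigot; meets the spring nubs 15 mm above the flange, needs about 8 N push, then snaps home, underside on the flange. May get knocked aside.
- tray_floor (a point): cream slotted ceramic burnout tray, fixed, 120 mm (its x) by 270 mm (its y) outside, 106 by 256 mm inside. The point is the centre of its floor, 10 mm above the bench; the rim stands 6 mm above the floor; z up.
- mat: teal rubber mat, fixed, 130 mm (x) by 200 mm (y), 3 mm thick, on which the empty rings stand. Origin at the centre of its underside.
- wash_bottle: white plastic wash bottle, 70 mm across, 200 mm high with its thin spout; bystander. Origin at the centre of its underside.
- mix_bowl: green rubber mixing bowl, 110 mm across, 60 mm high; bystander. Origin at the centre of its underside.
- timer: lime-green kitchen-type timer, 30 by 75 by 65 mm high; bystander. Origin at the centre of its underside.
- jar: amber jar, 56 mm across, 75 mm high; bystander. Origin at the centre of its underside.

How it is judged (in metres and radians):
At the end, for the whole second after the job is handed in: Every mould stands upright (4 degrees) on the tray floor, whole foot inside the rim (centre within 28 mm across, 104 mm along, height 3 mm), centres over 60 mm apart; each empty ring is home on a wax-up former (axis within 4 mm, height 3 mm, upright within 4 degrees) (x of mould_a_centre in the frame of tray_floor between -0.028 and 0.028 m and y of mould_a_centre in the frame of tray_floor between -0.104 and 0.104 m and z of mould_a_centre in the frame of tray_floor between 0.029 and 0.035 m and angle between each of mould_a_centre, mould_b_centre, mould_c_centre, ring_a_centre, ring_b_centre's own z axis and vertical below 0.08 rad and x of mould_b_centre in the frame of tray_floor between -0.028 and 0.028 m and y of mould_b_centre in the frame of tray_floor between -0.104 and 0.104 m and z of mould_b_centre in the frame of tray_floor between 0.029 and 0.035 m and x of mould_c_centre in the frame of tray_floor between -0.028 and 0.028 m and y of mould_c_centre in the frame of tray_floor between -0.104 and 0.104 m and z of mould_c_centre in the frame of tray_floor between 0.029 and 0.035 m and horizontal distance between each of mould_b_centre, mould_c_centre and mould_a_centre above 0.06 m and horizontal distance between mould_c_centre and mould_b_centre above 0.06 m and ((horizontal distance between ring_a_centre and waxup_a_seat below 0.004 m and z of ring_a_centre in the frame of waxup_a_seat between 0.029 and 0.035 m) or (horizontal distance between ring_a_centre and waxup_b_seat below 0.004 m and z of ring_a_centre in the frame of waxup_b_seat between 0.029 and 0.035 m)) and ((horizontal distance between ring_b_centre and waxup_a_seat below 0.004 m and z of ring_b_centre in the frame of waxup_a_seat between 0.029 and 0.035 m) or (horizontal distance between ring_b_centre and waxup_b_seat below 0.004 m and z of ring_b_centre in the frame of waxup_b_seat between 0.029 and 0.035 m))); the robot touches nothing.
It fails at once if a wax pattern is knocked (more than 3 N) (contact force between any of wax_a, wax_b and anything else above 3 N).
It fails at once if a set mould is tipped by more than about 35 degrees (angle between any of mould_a_centre, mould_b_centre, mould_c_centre's own z axis and vertical above 0.6 rad).
It fails at once if the wash bottle, mixing bowl, timer or jar is pushed more than 30 mm or tipped over (distance of any of wash_bottle, mix_bowl, timer, jar from where it was at the start of the episode above 0.03 m or angle between any of wash_bottle, mix_bowl, timer, jar's own z axis and vertical above 0.5 rad).
Of mould_a, mould_b, mould_c only 2 to 3 are there at a start; the rules pass over those that are not, and their reading is None.
At some moment in a run one of ring_a, ring_b may be knocked a few centimetres aside while the robot is not near it.
It also fails if it takes over 200 s, if anything falls off the work surface, if the arm or the gripper's body presses on something with over 40 N, if the wrist force passes 120 N, or if a joint passes its speed limit or range.

## Robot

A 7-joint arm with a two-finger parallel gripper is mounted at the origin on the work surface. World frame = base frame: x ahead of the robot, y to its left, z up, the work surface at z = 0. Lengths are in mm, angles in rad, forces in N, time in s.
With the tool pointing down it reaches from about 425 to 1025 mm from the base axis. Payload 9.4 kg.
Tool frame: the origin (TCP) lies at the very end of the fingers, on their centre line; the grasp point (between the pads) lies 19 mm behind it; x points along the fingers, z is the direction in which the jaws open and shut, and the axes are right-handed (so a half turn about x gives the same grasp; the last joint's range is limited). The gripper opens to 85 mm and grips with 20 to 120 N. Pads are 22 mm wide; open, the fingers measure 114 mm over their backs; the gripper's body (76 mm by 85 mm) begins 54 mm behind the grasp point. The pads swing forward as they close: fully open they stand 13 mm farther back than shut.
Start: joints at [1.211, 0.599, -0.003, 1.599, 0.002, 0.943, -0.08], TCP at [202.298, -696.204, 231.275] pointing down, gripper open.
Joint ranges: [-2.57, 2.57], [-0.35, 1.97], [-1.29, 1.29], [0.11, 2.56], [-1.05, 4.19], [0.11, 1.86], [-2.63, 2.63]. Speed limits (rad/s): [2.22, 2.22, 3.01, 3.01, 3.14, 3.14, 3.14].

## Interface

Orientations are given as [roll, pitch, yaw] about the fixed x, y, z axes, in that order (R = Rz(yaw) Ry(pitch) Rx(roll)).
In Python, from plant import sensors, grab_frame, get_calibration, job gives the robot as it stands.
- The arm moves only by the tool jog_arm, never from a script. Its argument "rows" is a list of rows, each a list of 7 numbers: the shift along the tool's x, y, z in mm, then the turn, a rotation vector about the tool's x, y, z in rad, then the opening, from 0 (shut) to 1 (fully open). A call has 1 to 8 rows; each row is the pose to reach, as a shift and turn from the pose measured when the call began, along the tool's axes at that moment; what a row does not reach only later rows make up. A row lasts 1/12 s, in which the tool goes at most 41.7 mm and 7.16 degrees, less where a joint would pass 70% of its speed; a pose out of reach is approached as far as the arm can. A call with a gripper value outside its range is refused whole. The fingers move at their own pace and stop on an object; "squeeze" is the grip in N (left out, the last holds). Time passes only in rows, so rows that repeat a pose let the fingers close. It gives the time, the measured TCP pose, the force and the opening at its end, in the units of the state.
- sensors.state(): the state, without advancing time (a new reading comes with each control period).
- grab_frame(name): name is "scene" or "top" or "wrist"; returns (picture, depth): 400x640x3 uint8, red, green, blue; 400x640 float32, mm along the optical axis (not along the pixel's ray), 0 where there is no reading.
- get_calibration(name): a dict with "intrinsics" (3x3 intrinsics, pixels), "extrinsics" (4x4, takes a point from world to camera coordinates). Camera axes: x right, y up, looking along -z (the intrinsics and any distortion apply to the point x, -y, -z); pixel columns grow to the right and rows downward; lengths in mm; the calibration is good to about 2 mm. The wrist camera is an equidistant fisheye: a pixel r from the principal point sees the ray r / f radians off the axis. A picture is of the moment at which its call begins: read the wrist's pose just before it. get_calibration takes no time and is no camera call; for the wrist camera it gives the pose at the moment of the call.
- job.job_done(): hands the job in, once; it reports no verdict.
The state is a dict: "time": time; "joint_positions": joint angles; "dq": joint speeds; "tau": joint torques, N m; "eef_pos": TCP position; "eef_rot": TCP orientation; "contact_force": force on the tool from outside, world axes, zero at the start; "wrist_torque": the same for the moment, N m; "finger_gap": finger opening in mm.
Only numpy, scipy, OpenCV 4.12 (cv2) and the standard library are available. Lean on these libraries where they do the work, as an engineer would, in place of code of your own. Each camera call takes 0.05 s, during which the arm holds its last target. There are 200 camera calls.

## Working session

There is one attempt and no reset: what is moved stays moved. The work goes in short steps, Python scripts to look and compute and a tool call to move; the robot and the scene stay as the last step left them, time stands still between calls to the robot, and variables do not carry over. Pictures are saved under pics/ and viewed, about 12 in all and at most 16, crops included, and the job is handed in when it is done.

Besides the shell and the picture viewer there is one more tool, called after "Call:" in YAML: its name, and indented under it one key for each argument. jog_arm: Moves the arm, as the interface text tells. Its arguments: {"type":"object","properties":{"rows":{"type":"array","items":{"type":"array","items":{"type":"number"}}},"squeeze":{"type":"number"}},"required":["rows"]}

```bash
ls; mkdir -p pics
python3 - <<'E'
from plant import sensors, grab_frame, get_calibration
import cv2,numpy as np
print(sensors.state())
for n in("top","scene"):
    p,d=grab_frame(n);cv2.imwrite(f"pics/{n}0.png",p[...,::-1]);np.save(f"pics/{n}0.npy",d)
    c=get_calibration(n);print(n,c)
E
```

```text
pics
{'time': 0.0, 'joint_positions': array([ 1.21128634,  0.60012969, -0.00253128,  1.60013883,  0.001757  ,
        0.94289926, -0.07978761]), 'dq': array([ 0.00206673,  0.00154649, -0.00029289, -0.00069464,  0.00066085,
        0.00151855, -0.00098756]), 'tau': array([ 6.17113637e-04, -7.76457667e+01,  1.56533293e+00, -2.58003992e+01,
        1.23627004e-02,  9.06382251e-03, -3.68705642e-06]), 'eef_pos': array([ 202.16882718, -695.74417734,  230.41062616]), 'eef_rot': array([-3.06770606,  1.56922341,  1.92752865]), 'contact_force': array([-0.46341292, -0.60147689, -0.37782256]), 'wrist_torque': array([ 0.0420175 , -0.0390393 , -0.02171669]), 'finger_gap': 85.48500387698824}
top {'intrinsics': array([[485.70204996,   0.        , 321.99510492],
       [  0.        , 485.70204996, 201.62040244],
       [  0.        ,   0.        ,   1.        ]]), 'extrinsics': array([[ 1.70092740e-02, -9.99639351e-01, -2.07810691e-02,
        -4.74240444e-01],
       [ 9.95446623e-01,  1.49809799e-02,  9.41360279e-02,
        -5.31887090e+02],
       [-9.37907570e-02, -2.22876306e-02,  9.95342431e-01,
        -1.21231217e+03],
       [ 0.00000000e+00,  0.00000000e+00,  0.00000000e+00,
         1.00000000e+00]])}
scene {'intrinsics': array([[393.6801575 ,   0.        , 315.81691841],
       [  0.        , 393.6801575 , 197.69602655],
       [  0.        ,   0.        ,   1.        ]]), 'extrinsics': array([[-3.14898332e-01,  9.48974523e-01, -1.69232370e-02,
         1.84891328e+02],
       [-5.93039199e-01, -1.82804426e-01,  7.84147339e-01,
         2.62402608e+02],
       [ 7.41042205e-01,  2.56962832e-01,  6.20343900e-01,
        -1.40649067e+03],
       [ 0.00000000e+00,  0.00000000e+00,  0.00000000e+00,
         1.00000000e+00]])}
```

View pics/top0.png

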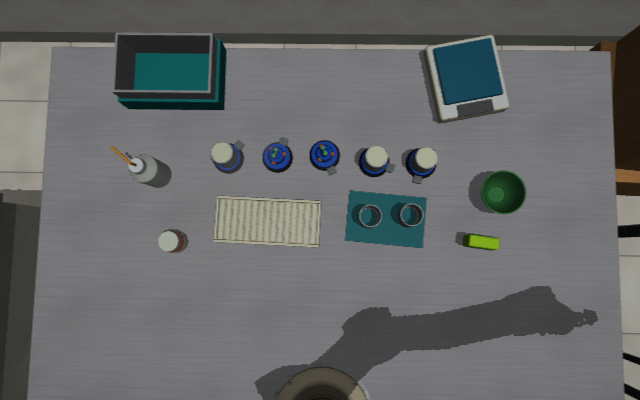

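View pics/scene0.png

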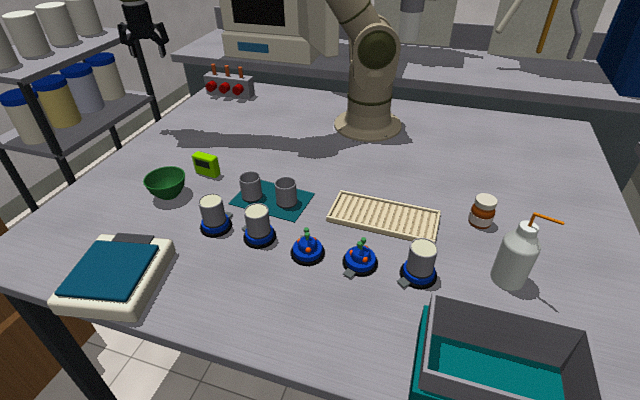

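Three moulds at columns 226, 376 and 425 (row ~158), wax-ups at columns 277 and 324, tray at (268,221), and rings on the mat at (370,215) and (411,214). Next I measure them from top depth.

```bash
cat > h.py <<'E'
import numpy as np,cv2
from plant import sensors, grab_frame, get_calibration
from scipy.optimize import least_squares
def cloud(name,d,c=None):
    c=c or get_calibration(name);K=c["intrinsics"];E=c["extrinsics"]
    v,u=np.mgrid[:400,:640].astype(float)
    x=(u-K[0,2])/K[0,0];y=(v-K[1,2])/K[1,1]
    if name=="wrist":
        r=np.hypot(x,y)+1e-9;s=np.tan(r)/r;x=x*s;y=y*s
    P=np.stack([x*d,-y*d,-d],-1)
    return (P-E[:3,3])@E[:3,:3]
def circ(p,r=None):
    f=(lambda q:np.hypot(*(p-q[:2]).T)-(q[2] if r is None else r))
    s=least_squares(f,[*p.mean(0),r or 28],loss="soft_l1",f_scale=1.0);return s.x
E
python3 - <<'E'
from h import *
d=np.load("pics/top0.npy");im=cv2.imread("pics/top0.png");W=cloud("top",d)
def top(c,r,zlo,zhi,hw=28):
    s=np.s_[r-hw:r+hw,c-hw:c+hw];w=W[s];m=(w[...,2]>zlo)&(w[...,2]<zhi)
    m=m.astype(np.uint8);n,l,st,ce=cv2.connectedComponentsWithStats(m)
    k=1+st[1:,4].argmax();p=w[l==k];return p
for n,c,r in(("m1",226,153),("m2",376,157),("m3",425,158)):
    p=top(c,r,78,95);(x,y),R=cv2.minEnclosingCircle(p[:,:2].astype(np.float32))
    print(n,x,y,R,p.mean(0),len(p))
for n,c,r in(("rA",370,215),("rB",411,214)):
    p=top(c,r,55,75,20);q=circ(p[:,:2]);(x,y),R=cv2.minEnclosingCircle(p[:,:2].astype(np.float32))
    print(n,x,y,R,q,np.median(p[:,2]),len(p))
for n,c,r in(("wA",277,157),("wB",324,155)):
  for lo,hi in((17,27),(34,48)):
    p=top(c,r,lo,hi,25);(x,y),R=cv2.minEnclosingCircle(p[:,:2].astype(np.float32))
    print(n,lo,x,y,R,p.mean(0),len(p))
p=W[190:252,205:330].reshape(-1,3);p=p[(p[:,2]>12.5)&(p[:,2]<25)]
print("tray",cv2.minAreaRect(p[:,:2].astype(np.float32)),np.percentile(p[:,2],[5,50,95]))
t=W[195:250,218:320].reshape(-1,3);print(np.percentile(t[:,2],[2,10,50,90,98]))
for n,c,r in(("bottle",145,168),("jar",171,240),("timer",483,241),("bowl",503,191)):
    p=top(c,r,12,300,40);print(n,p.min(0),p.max(0))
E
```

```text
m1 644.9888305664062 257.9053649902344 28.508790969848633 [644.89911575 257.61433895  84.67953538] 415
m2 640.8350219726562 -122.56681060791016 28.459552764892578 [ 640.65907226 -122.76408588   84.40918927] 418
m3 639.196044921875 -243.91360473632812 28.426673889160156 [ 638.9557294  -244.34122076   84.1782962 ] 428
rA 496.1481628417969 -110.2117919921875 28.23566246032715 [ 495.69114489 -109.75186307   26.59504594] 66.20275338927908 91
rB 500.1598205566406 -210.7445831298828 27.957366943359375 [ 500.01318212 -210.58906345   26.67834497] 66.12605316604294 104
wA 17 649.2981567382812 129.1345977783203 34.13923263549805 [647.16282598 127.4241168   21.89737334] 283
wA 34 649.6158447265625 128.0256805419922 23.9387264251709 [647.54501601 127.57282174  39.57178432] 182
wB 17 656.306884765625 5.875030040740967 33.953094482421875 [654.64232889   5.83462086  21.68866762] 289
wB 34 656.1834106445312 5.663390159606934 24.01460075378418 [654.09685966   5.54212618  39.73856219] 182
tray ((481.2608642578125, 150.40982055664062), (270.2676696777344, 119.90436553955078), 87.99607849121094) [12.68157144 14.526236   19.17504503]
[-2.92428791  0.75461955  9.01860404 14.35118237 18.34970407]
bottle [564.35746605 403.73086228  12.36267364] [634.88565088 479.17651616 204.76274557]
jar [397.65698562 354.04100023  13.44319679] [453.16461167 406.67602713  80.92345679]
timer [ 418.61629512 -423.91997919   12.28857977] [ 454.99709219 -348.28340933   71.72061136]
bowl [ 506.95726684 -492.10359282   12.0116689 ] [ 614.4175678  -382.9817943    65.94129623]
```

```bash
cat >> h.py <<'E'
from scipy.spatial.transform import Rotation as Ro
RD=np.array([[0,0,1],[0,1,0],[-1,0,0]],float) # tool x down, y=+y, z=+x
def yawR(a): return Ro.from_euler('z',a).as_matrix()@RD
def plan(t,a=0.,p=None,R=None):
    s=sensors.state();p=s["eef_pos"] if p is None else np.array(p);R=Ro.from_euler('xyz',s["eef_rot"]).as_matrix() if R is None else R
    sh=R.T@(np.array(t)-p);rv=Ro.from_matrix(R.T@yawR(a)).as_rotvec()
    print("shift",sh.round(1),"turn",rv.round(4),"|",np.linalg.norm(sh).round(),np.degrees(np.linalg.norm(rv)).round(1));return sh,rv
E
python3 - <<'E'
from h import *
s=sensors.state();print(Ro.from_euler('xyz',s["eef_rot"]).as_matrix().round(3))
for a in(0,np.pi,np.pi/2,-np.pi/2):plan([560,-200,260],a)
E
```

```text
[[-0.001  0.96   0.279]
 [ 0.001  0.279 -0.96 ]
 [-1.    -0.    -0.001]]
shift [ -29.   482.  -376.3] turn [-1.2879e+00 -1.3000e-03 -8.0000e-04] | 612.0 73.8
shift [ -29.   482.  -376.3] turn [ 1.8536e+00 -9.0000e-04  1.4000e-03] | 612.0 106.2
shift [ -29.   482.  -376.3] turn [-2.8587e+00 -5.0000e-04 -2.0000e-03] | 612.0 163.8
shift [ -29.   482.  -376.3] turn [ 0.2829 -0.0014  0.0004] | 612.0 16.2
```

Call:
jog_arm:
  rows:
    - [-29,40,-31,-0.12,0,0,1]
    - [-29,80,-62,-0.24,0,0,1]
    - [-29,115,-90,-0.36,0,0,1]
    - [-29,150,-117,-0.48,0,0,1]
    - [-29,180,-140,-0.6,0,0,1]
    - [-29,210,-164,-0.7,0,0,1]
    - [-29,235,-184,-0.8,0,0,1]
    - [-29,260,-203,-0.9,0,0,1]

```text
time: 0.77
eef_pos: [394.3, -428.4, 259.7]
eef_rot: [2.509, 1.569, 2.126]
contact_force: [0.4, -0.1, -0.2]
finger_gap: 85.8
```

```bash
python3 -c "
from h import *
plan([520,-160,260])"
```

```text
shift [-1.000e-01  2.959e+02  1.620e+01] turn [-0.3832 -0.0011 -0.0012] | 296.0 22.0
```

Call:
jog_arm:
  rows:
    - [0,40,2,-0.1,0,0,1]
    - [0,80,4,-0.2,0,0,1]
    - [0,120,7,-0.3,0,0,1]
    - [0,160,9,-0.383,0,0,1]
    - [0,200,11,-0.383,-0.001,-0.001,1]
    - [0,240,13,-0.383,-0.001,-0.001,1]
    - [0,275,15,-0.383,-0.001,-0.001,1]
    - [0,296,16,-0.383,-0.001,-0.001,1]

```text
time: 1.43
eef_pos: [521.2, -155.6, 260.0]
eef_rot: [1.152, 1.569, 1.156]
contact_force: [0.2, -0.2, -0.4]
finger_gap: 85.5
```

Run:
```python
from h import *
c=get_calibration("wrist");p,d=grab_frame("wrist")
cv2.imwrite("pics/w1.png",p[...,::-1]);print(c,sensors.state()["eef_pos"])
E=c["extrinsics"];print("cam",-E[:3,:3].T@E[:3,3])
W=cloud("wrist",d,c)
np.save("pics/w1.npy",W)
```

```text
{'intrinsics': array([[309.70691629,   0.        , 317.83250565],
       [  0.        , 309.70691629, 196.7409678 ],
       [  0.        ,   0.        ,   1.        ]]), 'extrinsics': array([[ 9.99991435e-01,  4.08638137e-03,  6.56605032e-04,
        -5.19969863e+02],
       [-3.68224917e-03,  9.50847789e-01, -3.09636760e-01,
         1.98663983e+02],
       [-1.88962533e-03,  3.09631690e-01,  9.50854692e-01,
        -3.58568836e+02],
       [ 0.00000000e+00,  0.00000000e+00,  0.00000000e+00,
         1.00000000e+00]])} [ 522.57453108 -152.54516016  260.23001365]
cam [520.0193786  -75.75013853 402.80194736]
```

View pics/w1.png

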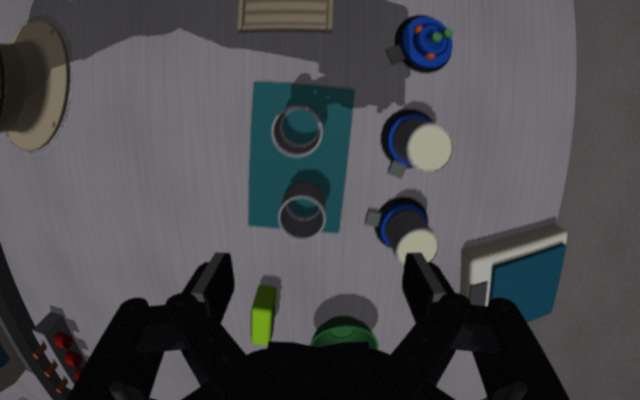

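```bash
cat >> h.py <<'E'
def fit(W,xy,zlo,zhi,rad=None,R=45):
    m=(np.hypot(W[...,0]-xy[0],W[...,1]-xy[1])<R)&(W[...,2]>zlo)&(W[...,2]<zhi)
    n,l,st,_=cv2.connectedComponentsWithStats(m.astype(np.uint8));k=1+st[1:,4].argmax();p=W[l==k]
    cs,_=cv2.findContours((l==k).astype(np.uint8),cv2.RETR_EXTERNAL,cv2.CHAIN_APPROX_NONE)
    o=max(cs,key=len)[:,0];e=W[o[:,1],o[:,0],:2]
    (x,y),r=cv2.minEnclosingCircle(p[:,:2].astype(np.float32))
    return np.round([x,y,r,*circ(e),np.median(p[:,2]),len(p)],1)
def look(name):
    c=get_calibration(name);p,d=grab_frame(name);return p,d,cloud(name,d,c)
E
python3 - <<'E'
from h import *
W=np.load("pics/w1.npy")
for n,xy,lo,hi in(("rA",(496,-110),55,75),("rB",(500,-211),55,75),("m2",(641,-123),78,95),("m3",(639,-244),78,95),("wB",(656,6),34,46),("wBf",(656,6),16,28)):print(n,fit(W,xy,lo,hi))
E
```

```text
rA [ 496.4 -112.    28.3  496.7 -112.    27.5   66.5  481. ]
rB [ 500.8 -213.1   28.7  500.6 -213.    27.5   65.7  596. ]
m2 [ 641.3 -125.2   28.7  641.1 -125.2   27.6   84.6 1983. ]
m3 [ 639.7 -246.6   29.   639.4 -244.8   26.4   84.5 1157. ]
wB [655.    2.8  23.8 655.8   2.9  20.   40.  753. ]
wBf [ 656.8    3.9   34.2  656.4    3.4   32.    22.  1039. ]
```

```bash
python3 -c "
from h import *
plan([496.4,-111,130])"
```

```text
shift [130.3  41.3 -26.1] turn [ 0.0071  0.0019 -0.0031] | 139.0 0.5
```

Call:
jog_arm:
  rows:
    - [32,10,-6,0,0,0,1]
    - [64,21,-13,0.003,0.001,-0.001,1]
    - [97,31,-20,0.007,0.002,-0.003,1]
    - [120,38,-24,0.007,0.002,-0.003,1]
    - [130,41,-26,0.007,0.002,-0.003,1]
    - [130,41,-26,0.007,0.002,-0.003,1]
    - [130,41,-26,0.007,0.002,-0.003,1]
    - [130,41,-26,0.007,0.002,-0.003,1]

```text
time: 2.15
eef_pos: [497.2, -111.8, 131.0]
eef_rot: [-0.127, 1.57, -0.128]
contact_force: [-0.9, 0.0, -0.2]
finger_gap: 85.3
```

Run:
```python
from h import *
p,d,W=look("wrist");cv2.imwrite("pics/w2.png",p[...,::-1])
s=sensors.state();print(s["eef_pos"],s["eef_rot"],s["contact_force"])
print(fit(W,(496,-111),55,75),fit(W,(500,-212),55,75),fit(W,(641,-124),78,95))
plan([496.4,-111,24])
```

```text
[ 497.35121842 -111.92761246  131.21208668] [-0.16847269  1.569191   -0.16916941] [0.91728972 0.96865279 0.04175258]
[ 496.4 -112.3   28.5  496.5 -112.1   27.7   65.9 1549. ] [ 500.3 -213.5   29.2  500.7 -213.2   27.7   63.7 1406. ] [ 641.4 -125.7   29.1  641.1 -125.2   27.7   84.5 3234. ]
shift [107.2   1.   -1.1] turn [-0.0007  0.0016  0.0003] | 107.0 0.1
```

View pics/w2.png

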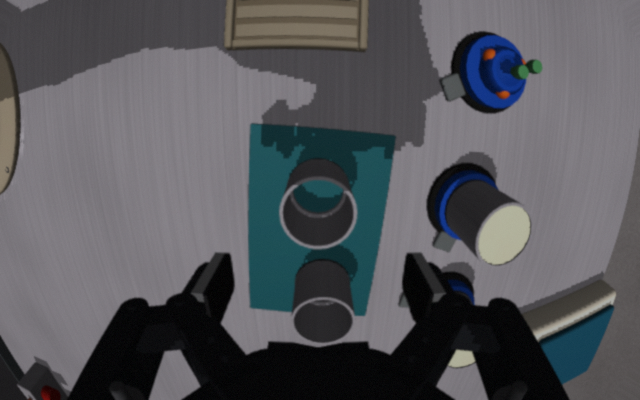

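Ring A stands between the fingers at (318,213), with ring B at (322,315). The wrist estimates repeat well, so I descend and grasp.

Call:
jog_arm:
  rows:
    - [27,0,-1,0,0,0,1]
    - [54,0,-1,0,0,0,1]
    - [80,0,-1,0,0,0,1]
    - [100,0,-1,0,0,0,1]
    - [107,0,-1,0,0,0,1]
    - [107,0,-1,0,0,0,1]
    - [107,0,-1,0,0,0,0]
    - [107,0,-1,0,0,0,0]
  squeeze: 40

```text
time: 2.87
eef_pos: [497.3, -112.3, 25.5]
eef_rot: [-0.161, 1.567, -0.162]
contact_force: [-0.4, 0.8, -0.2]
finger_gap: 63.9
```

Call:
jog_arm:
  rows:
    - [0,0,0,0,0,0,0]
    - [0,0,0,0,0,0,0]
    - [0,0,0,0,0,0,0]
    - [0,0,0,0,0,0,0]
    - [0,0,0,0,0,0,0]
    - [0,0,0,0,0,0,0]

```text
time: 3.37
eef_pos: [498.0, -112.6, 26.5]
eef_rot: [-0.217, 1.565, -0.219]
contact_force: [0.2, 0.1, 9.4]
finger_gap: 55.4
```

Call:
jog_arm:
  rows:
    - [-15,0,0,0,0,0,0]
    - [-35,0,0,0,0,0,0]
    - [-60,0,0,0,0,0,0]
    - [-85,0,0,0,0,0,0]
    - [-105,0,0,0,0,0,0]
    - [-115,0,0,0,0,0,0]
    - [-115,0,0,0,0,0,0]
    - [-115,0,0,0,0,0,0]

```text
time: 4.03
eef_pos: [497.3, -112.8, 141.4]
eef_rot: [-0.234, 1.565, -0.236]
contact_force: [-0.0, 0.8, -1.6]
finger_gap: 55.3
```

```bash
cat >> h.py <<'E'
def held(W,s,lo=30,hi=60):
    p=s["eef_pos"];f=fit(W,p[:2],p[2]+lo,p[2]+hi,R=40);print("held",f,"rel tcp",(f[:2]-p[:2]).round(1),(f[3:5]-p[:2]).round(1),"top-tcp",(f[6]-p[2]).round(1));return f
E
python3 - <<'E'
from h import *
s=sensors.state();p,d,W=look("wrist");cv2.imwrite("pics/w3.png",p[...,::-1])
print(s["time"],s["eef_pos"],s["contact_force"],s["finger_gap"])
held(W,s);print(fit(W,(656,5),34,46),fit(W,(656,5),16,28))
plan([656,5,150])
E
```

```text
4.0333 [ 497.28226027 -112.75723584  141.43694557] [-0.02709211  0.82765978 -1.58040623] 55.28990232962139
held [ 497.3 -112.5   39.9  497.1 -111.2   29.2  181.1 7665. ] rel tcp [0.  0.3] [-0.2  1.6] top-tcp 39.7
[ 655.4    3.6   24.3  655.4    3.7   20.3   39.9 1316. ] [ 656.9    3.8   34.5  656.6    3.7   32.3   22.  1745. ]
shift [ -8.6 117.9 158.9] turn [-0.0018  0.0046  0.0012] | 198.0 0.3
```

View pics/w3.png

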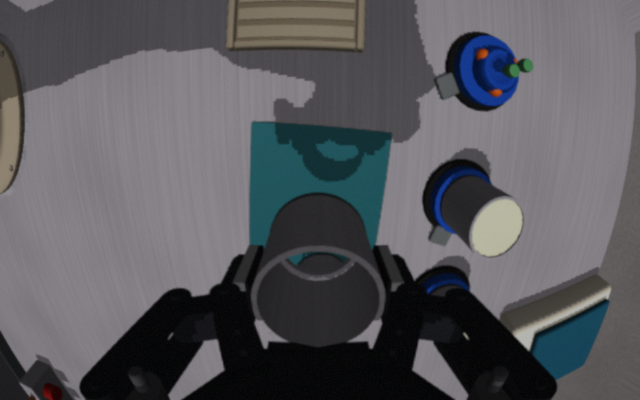

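Ring A is held, rim centred near (318,300). Next I hover short of wax-up B so the camera sits straight above its flange.

Call:
jog_arm:
  rows:
    - [-2,5,20,0,0,0,0]
    - [-5,12,50,0,0.001,0,0]
    - [-8,22,85,0,0.003,0,0]
    - [-8,32,120,-0.002,0.005,0.001,0]
    - [-8,40,150,-0.002,0.005,0.001,0]
    - [-8,43,159,-0.002,0.005,0.001,0]
    - [-8,43,159,-0.002,0.005,0.001,0]
    - [-8,43,159,-0.002,0.005,0.001,0]

```text
time: 4.75
eef_pos: [654.7, -69.6, 147.2]
eef_rot: [-3.088, 1.567, -3.087]
contact_force: [0.0, -0.1, -2.0]
finger_gap: 55.2
```

```bash
cat >> h.py <<'E'
def held(W,s,top=40,z0=None,save=None):
    p=s["eef_pos"];q=W-p;r=np.hypot(q[...,0],q[...,1])
    m=(r<32)&(r>23)&(abs(q[...,2]-top)<3.5)&(abs(q[...,0])<26)
    e=q[m];c=circ(e[:,:2],27.);c2=circ(e[:,:2]);print("held rel tcp",c[:2].round(2),"free",c2.round(2),"top",np.median(e[:,2]).round(1),len(e),"ymin/max",e[:,1].min().round(1),e[:,1].max().round(1))
E
python3 - <<'E'
from h import *
for i in range(2):
    s=sensors.state();p,d,W=look("wrist")
    print(s["time"],s["eef_pos"].round(1))
    held(W,s);print(fit(W,(656,5),34,43),fit(W,(656,5),16,28),fit(W,(656,5),16,43))
cv2.imwrite("pics/w4.png",p[...,::-1]);np.save("pics/w4.npy",W)
plan([657,3.5,130])
E
```

```text
4.75 [654.7 -69.6 147.2]
held rel tcp [-0.66  0.64] free [-0.59  0.83 26.38] top 39.8 2632 ymin/max -26.8 28.2
[ 657.1    3.8   24.4  657.2    3.7   21.2   39.5 1602. ] [ 657.3    3.7   34.2  657.2    3.8   33.3   22.  2479. ] [6.573e+02 3.700e+00 3.420e+01 6.572e+02 3.800e+00 3.330e+01 2.270e+01
 4.093e+03]
4.8 [654.1 -70.2 147.7]
held rel tcp [-0.63  0.62] free [-0.56  0.81 26.38] top 39.8 2638 ymin/max -26.6 28.3
[ 657.1    3.5   24.7  657.2    3.7   21.3   39.6 1625. ] [ 657.3    3.9   34.   657.2    3.8   33.3   22.  2474. ] [6.573e+02 3.900e+00 3.400e+01 6.572e+02 3.800e+00 3.330e+01 2.270e+01
 4.113e+03]
shift [18.1 74.   3. ] turn [-0.     -0.0035  0.0008] | 76.0 0.2
```

View pics/w4.png

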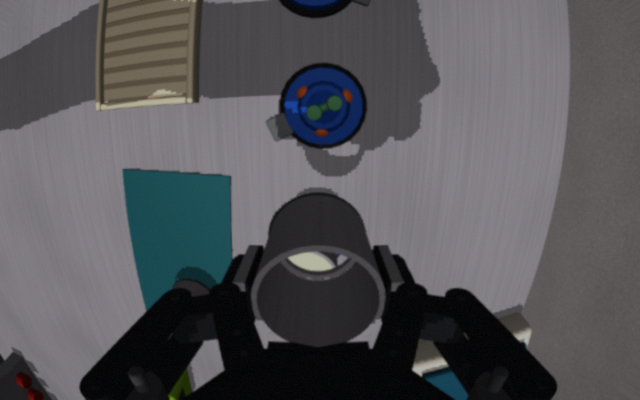

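Call:
jog_arm:
  rows:
    - [3,12,0,0,0,0,0]
    - [8,30,1,0,-0.002,0,0]
    - [13,50,2,0,-0.003,0.001,0]
    - [18,65,3,0,-0.003,0.001,0]
    - [18,73,3,0,-0.003,0.001,0]
    - [18,73,3,0,-0.003,0.001,0]
    - [18,73,3,0,-0.003,0.001,0]
    - [18,73,3,0,-0.003,0.001,0]

```text
time: 5.52
eef_pos: [656.8, 1.1, 130.4]
eef_rot: [-2.022, 1.57, -2.023]
contact_force: [-0.4, 0.7, -2.8]
finger_gap: 55.2
```

Run:
```python
from h import *
s=sensors.state();p,d,W=look("wrist");print(s["time"],s["eef_pos"].round(1));held(W,s)
s=sensors.state();p,d,W=look("wrist");print(s["time"],s["eef_pos"].round(1));held(W,s)
plan([657.6,3.2,100])
cv2.imwrite("pics/w5.png",p[...,::-1])
```

```text
5.5167 [656.8   1.1 130.4]
held rel tcp [-0.84  0.62] free [-0.73  0.82 26.38] top 39.8 2631 ymin/max -26.8 28.5
5.5667 [656.9   0.9 130.4]
held rel tcp [-0.81  0.65] free [-0.72  0.85 26.38] top 39.8 2622 ymin/max -26.5 28.6
shift [30.4  2.3  0.6] turn [-0.0018 -0.0002  0.0006] | 30.0 0.1
```

Call:
jog_arm:
  rows:
    - [8,1,0.5,0,0,0,0]
    - [16,2,1,-0.002,0,0,0]
    - [24,2.5,1,-0.002,0,0,0]
    - [30,2.5,1,-0.002,0,0,0]
    - [30,2.5,1,-0.002,0,0,0]
    - [30,2.5,1,-0.002,0,0,0]

```text
time: 6.12
eef_pos: [657.6, 3.4, 99.5]
eef_rot: [-2.783, 1.569, -2.782]
contact_force: [-0.4, 0.3, -0.9]
finger_gap: 55.6
```

Run:
```python
from h import *
s=sensors.state();p,d,W=look("wrist");print(s["time"],s["eef_pos"].round(1),s["contact_force"]);held(W,s)
plan([657.9,3.1,70])
```

```text
6.1167 [657.6   3.4  99.5] [-0.39214721  0.26063482 -0.8881773 ]
held rel tcp [-0.77  0.67] free [-0.67  0.87 26.39] top 39.8 2623 ymin/max -26.6 28.6
shift [30.  -0.4  0. ] turn [ 0.0003 -0.0008  0.0005] | 30.0 0.1
```

Call:
jog_arm:
  rows:
    - [8,0,0,0,0,0,0]
    - [16,0,0,0,0,0,0]
    - [24,0,0,0,0,0,0]
    - [30,0,0,0,0,0,0]
    - [34,0,0,0,0,0,0]
    - [37,0,0,0,0,0,0]
    - [37,0,0,0,0,0,0]

```text
time: 6.75
eef_pos: [657.5, 3.6, 62.2]
eef_rot: [-2.86, 1.569, -2.86]
contact_force: [-0.4, -0.6, -1.7]
finger_gap: 55.2
```

Call:
jog_arm:
  rows:
    - [2,-0.3,0.2,0,0,0,0]
    - [4,-0.3,0.2,0,0,0,0]
    - [6,-0.3,0.2,0,0,0,0]
    - [8,-0.3,0.2,0,0,0,0]
    - [10,-0.3,0.2,0,0,0,0]
    - [12,-0.3,0.2,0,0,0,0]
    - [14,-0.3,0.2,0,0,0,0]
    - [15,-0.3,0.2,0,0,0,0]

```text
time: 7.42
eef_pos: [657.8, 3.4, 46.8]
eef_rot: [-2.998, 1.569, -2.998]
contact_force: [0.1, 0.4, -2.5]
finger_gap: 55.5
```

Call:
jog_arm:
  rows:
    - [1,0,0,0,0,0,0]
    - [2,0,0,0,0,0,0]
    - [3,0,0,0,0,0,0]
    - [4,0,0,0,0,0,0]
    - [5,0,0,0,0,0,0]

```text
time: 7.83
eef_pos: [657.6, 3.2, 45.3]
eef_rot: [-2.008, 1.569, -2.007]
contact_force: [-15.9, -1.2, 48.3]
finger_gap: 55.6
```

Call:
jog_arm:
  rows:
    - [-1,0,0,0,0,0,0]
    - [-1,0,0,0,0,0,0]
    - [-1,0,0,0,0,0,1]
    - [-1,0,0,0,0,0,1]
    - [-1,0,0,0,0,0,1]
    - [-1,0,0,0,0,0,1]
    - [-1,0,0,0,0,0,1]
    - [-1,0,0,0,0,0,1]

```text
time: 8.5
eef_pos: [657.6, 3.2, 46.1]
eef_rot: [-2.163, 1.569, -2.162]
contact_force: [-0.1, -0.7, -0.7]
finger_gap: 85.2
```

Call:
jog_arm:
  rows:
    - [-10,0,0,0,0,0,1]
    - [-30,0,0,0,0,0,1]
    - [-55,0,0,0,0,0,1]
    - [-85,0,0,0,0,0,1]
    - [-110,0,0,0,0,0,1]
    - [-120,0,0,0,0,0,1]
    - [-120,0,0,0,0,0,1]

```text
time: 9.08
eef_pos: [659.1, 3.6, 169.4]
eef_rot: [-0.413, 1.567, -0.413]
contact_force: [0.2, -0.4, 0.1]
finger_gap: 85.3
```

Run:
```python
from h import *
s=sensors.state();p,d,W=look("wrist");print(s["time"],s["eef_pos"].round(1),s["contact_force"])
print(fit(W,(657,4),78,95),fit(W,(500,-212),55,75))
p,d,W=look("top");print(fit(W,(656,6),78,95),fit(W,(500,-211),55,75),fit(W,(649,128),16,28))
cv2.imwrite("pics/t6.png",p[...,::-1])
plan([500.4,-213,130])
```

```text
9.0833 [659.1   3.6 169.4] [ 0.15719196 -0.42541306  0.12010381]
[ 657.     3.4   28.8  657.2    3.8   27.7   85.4 1064. ] [ 489.  -217.6   24.2  501.4 -213.    27.1   63.5  210. ]Traceback (most recent call last):
  File "<stdin>", line 4, in <module>
  File "h.py", line 24, in fit
    n,l,st,_=cv2.connectedComponentsWithStats(m.astype(np.uint8));k=1+st[1:,4].argmax();p=W[l==k]
                                                                      ~~~~~~~~~~~~~~~^^
ValueError: attempt to get argmax of an empty sequence
```

Call:
jog_arm:
  rows:
    - [0,-25,-18,0,0,0,1]
    - [0,-55,-40,0,0,0,1]
    - [0,-85,-62,0,0,0,1]
    - [0,-116,-85,0,0,0,1]
    - [0,-147,-108,0,0,0,1]
    - [0,-178,-130,0,0,0,1]
    - [10,-205,-150,0,0,0,1]
    - [19,-217,-159,0,0,0,1]

```text
time: 9.85
eef_pos: [494.1, -217.8, 145.7]
eef_rot: [-2.668, 1.565, -2.673]
contact_force: [-0.6, -0.8, -0.4]
finger_gap: 85.1
```

Call:
jog_arm:
  rows:
    - [0,0,0,0,0,0,1]
    - [0,0,0,0,0,0,1]
    - [0,0,0,0,0,0,1]

```text
time: 10.1
eef_pos: [494.9, -216.5, 145.2]
eef_rot: [-2.886, 1.565, -2.89]
contact_force: [1.0, 0.9, 0.1]
finger_gap: 85.4
```

Run:
```python
from h import *
s=sensors.state();p,d,W=look("wrist");print(s["time"],s["eef_pos"].round(1),s["contact_force"])
print(fit(W,(500,-213),55,75),fit(W,(640,-245),78,95),fit(W,(641,-125),78,95))
plan([500.4,-213,24])
```

```text
10.1 [ 494.9 -216.5  145.2] [0.98594919 0.87363091 0.08864886]
[ 500.6 -213.5   28.5  500.6 -213.2   27.7   66.  1336. ] [ 639.6 -246.5   29.   639.3 -246.7   27.8   84.5 2871. ] [ 641.4 -125.3   29.2  641.1 -125.4   27.8   84.6 3668. ]
shift [121.5   3.3   5.6] turn [-0.0023 -0.005   0.0017] | 122.0 0.3
```

Call:
jog_arm:
  rows:
    - [20,1,3,0,-0.002,0,1]
    - [45,3,6,-0.002,-0.005,0.002,1]
    - [70,3,6,-0.002,-0.005,0.002,1]
    - [95,3,6,-0.002,-0.005,0.002,1]
    - [113,3,6,-0.002,-0.005,0.002,1]
    - [121,3,6,-0.002,-0.005,0.002,1]
    - [121,3,6,-0.002,-0.005,0.002,0]
    - [121,3,6,-0.002,-0.005,0.002,0]

```text
time: 10.82
eef_pos: [501.7, -212.2, 24.7]
eef_rot: [1.276, 1.57, 1.278]
contact_force: [-0.8, -0.2, 0.1]
finger_gap: 63.9
```

Call:
jog_arm:
  rows:
    - [0,0,0,0,0,0,0]
    - [0,0,0,0,0,0,0]
    - [0,0,0,0,0,0,0]
    - [0,0,0,0,0,0,0]
    - [0,0,0,0,0,0,0]
    - [0,0,0,0,0,0,0]

```text
time: 11.32
eef_pos: [502.2, -212.4, 25.6]
eef_rot: [0.082, 1.569, 0.084]
contact_force: [-0.4, 0.5, 7.4]
finger_gap: 55.2
```

Call:
jog_arm:
  rows:
    - [-15,0,0,0,0,0,0]
    - [-35,0,0,0,0,0,0]
    - [-60,0,0,0,0,0,0]
    - [-85,0,0,0,0,0,0]
    - [-110,0,0,0,0,0,0]
    - [-132,0,0,0,0,0,0]
    - [-135,0,0,0,0,0,0]

```text
time: 11.9
eef_pos: [503.2, -213.0, 164.3]
eef_rot: [-0.271, 1.564, -0.271]
contact_force: [1.3, 0.4, -1.4]
finger_gap: 54.8
```

Run:
```python
from h import *
s=sensors.state();print(s["finger_gap"],s["eef_pos"])
plan([649.5,53,160])
```

```text
54.78487137085077 [ 503.24843207 -213.04053664  164.28182925]
shift [  4.7 265.9 146.4] turn [0.0007 0.0065 0.0018] | 304.0 0.4
```

Call:
jog_arm:
  rows:
    - [0,20,11,0,0,0,0]
    - [0,55,30,0,0.002,0,0]
    - [0,92,51,0,0.004,0,0]
    - [0,129,71,0,0.006,0.002,0]
    - [2,166,92,0,0.006,0.002,0]
    - [4,200,111,0,0.006,0.002,0]
    - [4,235,130,0,0.006,0.002,0]
    - [4,258,143,0,0.006,0.002,0]

```text
time: 12.57
eef_pos: [647.0, 49.7, 159.9]
eef_rot: [1.309, 1.569, 1.313]
contact_force: [0.8, -0.3, -0.9]
finger_gap: 54.3
```

Call:
jog_arm:
  rows:
    - [0,2,2,0,0,0,0]
    - [0,2,2,0,0,0,0]
    - [0,2,2,0,0,0,0]
    - [0,2,2,0,0,0,0]

```text
time: 12.9
eef_pos: [648.1, 49.4, 159.3]
eef_rot: [2.787, 1.57, 2.788]
contact_force: [-0.3, -0.7, -1.5]
finger_gap: 54.5
```

Run:
```python
from h import *
for i in range(2):
    s=sensors.state();p,d,W=look("wrist");print(s["time"],s["eef_pos"].round(1),s["contact_force"])
    held(W,s);print(fit(W,(650,126),16,28),fit(W,(650,126),34,43))
plan([649.5,126,130])
```

```text
12.9 [648.1  49.4 159.3] [-0.34768344 -0.66021555 -1.51819816]
held rel tcp [-0.81 -0.66] free [-0.72 -0.35 26.38] top 40.7 2623 ymin/max -27.9 27.3
[ 650.1  126.9   34.3  650.2  126.9   33.2   22.  2280. ] [ 650.4  126.5   24.5  650.2  126.7   21.2   39.6 1485. ]
12.95 [648.3  49.3 159.6] [-0.4827752  -0.54853721 -1.79742018]
held rel tcp [-0.85 -0.7 ] free [-0.77 -0.41 26.39] top 40.6 2639 ymin/max -27.7 27.2
[ 650.3  126.9   34.1  650.2  126.9   33.2   22.  2280. ] [ 650.4  126.7   24.6  650.2  126.7   21.2   39.6 1478. ]
shift [29.8 76.6  1.2] turn [ 0.0013 -0.0002 -0.0008] | 82.0 0.1
```

Call:
jog_arm:
  rows:
    - [5,14,1,0,0,0,0]
    - [15,35,2,0,0,0,0]
    - [25,58,3,0.001,0,-0.001,0]
    - [32,72,3,0.001,0,-0.001,0]
    - [34,79,3,0.001,0,-0.001,0]
    - [34,79,3,0.001,0,-0.001,0]
    - [34,79,3,0.001,0,-0.001,0]
    - [34,79,3,0.001,0,-0.001,0]

```text
time: 13.67
eef_pos: [651.6, 126.9, 126.2]
eef_rot: [-1.399, 1.57, -1.4]
contact_force: [0.9, -0.6, -2.2]
finger_gap: 54.7
```

Run:
```python
from h import *
s=sensors.state();p,d,W=look("wrist");print(s["time"],s["eef_pos"].round(1),s["contact_force"]);held(W,s,40.5)
plan([651,127.4,100])
```

```text
13.6667 [651.6 126.9 126.2] [ 0.89531403 -0.64753275 -2.1971595 ]
held rel tcp [-0.88 -0.73] free [-0.77 -0.37 26.34] top 40.7 2474 ymin/max -27.5 27.0
shift [26.3  0.7 -0.7] turn [-0.0016  0.0004  0.0011] | 26.0 0.1
```

Call:
jog_arm:
  rows:
    - [8,0.6,-0.5,0,0,0,0]
    - [17,0.6,-0.5,-0.002,0,0.001,0]
    - [26,0.6,-0.5,-0.002,0,0.001,0]
    - [36,0.6,-0.5,-0.002,0,0.001,0]
    - [46,0.6,-0.5,-0.002,0,0.001,0]
    - [56,0.6,-0.5,-0.002,0,0.001,0]
    - [62,0.6,-0.5,-0.002,0,0.001,0]
    - [62,0.6,-0.5,-0.002,0,0.001,0]

```text
time: 14.38
eef_pos: [650.2, 127.1, 62.2]
eef_rot: [-2.832, 1.568, -2.831]
contact_force: [-0.1, 0.5, -1.0]
finger_gap: 54.7
```

Call:
jog_arm:
  rows:
    - [2,0.2,0.6,0,0,0,0]
    - [4,0.2,0.6,0,0,0,0]
    - [6,0.2,0.6,0,0,0,0]
    - [8,0.2,0.6,0,0,0,0]
    - [10,0.2,0.6,0,0,0,0]
    - [13,0.2,0.6,0,0,0,0]
    - [16,0.2,0.6,0,0,0,0]
    - [18,0.2,0.6,0,0,0,0]

```text
time: 15.05
eef_pos: [650.9, 127.3, 44.6]
eef_rot: [-2.699, 1.569, -2.698]
contact_force: [-9.6, -2.0, 32.7]
finger_gap: 54.7
```

Call:
jog_arm:
  rows:
    - [1,0,0,0,0,0,0]
    - [2,0,0,0,0,0,0]
    - [3,0,0,0,0,0,0]
    - [3,0,0,0,0,0,0]

```text
time: 15.38
eef_pos: [650.9, 127.3, 44.6]
eef_rot: [-1.883, 1.569, -1.882]
contact_force: [-9.3, -2.7, 30.2]
finger_gap: 54.4
```

Solid stop at 44.6, so it is home. Release, rise, and move on to mould 1 at about (645,256).

Call:
jog_arm:
  rows:
    - [-1,0,0,0,0,0,0]
    - [-1,0,0,0,0,0,0]
    - [-1,0,0,0,0,0,1]
    - [-1,0,0,0,0,0,1]
    - [-1,0,0,0,0,0,1]
    - [-1,0,0,0,0,0,1]
    - [-1,0,0,0,0,0,1]
    - [-1,0,0,0,0,0,1]

```text
time: 16.05
eef_pos: [650.9, 127.2, 45.5]
eef_rot: [-1.927, 1.569, -1.926]
contact_force: [0.5, 0.0, -0.2]
finger_gap: 85.2
```

Call:
jog_arm:
  rows:
    - [-10,0,0,0,0,0,1]
    - [-30,0,0,0,0,0,1]
    - [-60,0,0,0,0,0,1]
    - [-90,0,0,0,0,0,1]
    - [-120,30,0,0,0,0,1]
    - [-120,60,0,0,0,0,1]
    - [-120,60,0,0,0,0,1]
    - [-120,60,0,0,0,0,1]

```text
time: 16.72
eef_pos: [650.6, 190.1, 166.8]
eef_rot: [-0.36, 1.57, -0.356]
contact_force: [-0.5, -0.5, -0.7]
finger_gap: 85.3
```

Run:
```python
from h import *
s=sensors.state();p,d,W=look("wrist");print(s["time"],s["eef_pos"].round(1),s["contact_force"])
print("ringB",fit(W,(650,127),78,95),"m1",fit(W,(645,256),78,95))
q=W.reshape(-1,3);q=q[(abs(q[:,0]-481)<75)&(abs(q[:,1]-148)<145)&(q[:,2]>12.5)&(q[:,2]<25)]
print("tray",cv2.minAreaRect(q[:,:2].astype(np.float32)))
plan([645,255.8,58]);cv2.imwrite("pics/w7.png",p[...,::-1])
```

```text
16.7167 [650.6 190.1 166.8] [-0.50083976 -0.50447384 -0.69042445]
ringB [ 650.2  126.7   28.6  650.4  126.8   27.7   84.9 1073. ] m1 [ 646.   255.5   28.3  646.   255.6   27.6   84.7 4668. ]
tray ((482.09869384765625, 148.91275024414062), (268.7752685546875, 121.24231719970703), 87.96267700195312)
shift [107.8  68.1  -5.5] turn [ 0.002  -0.0005  0.002 ] | 128.0 0.2
```

View pics/w7.png

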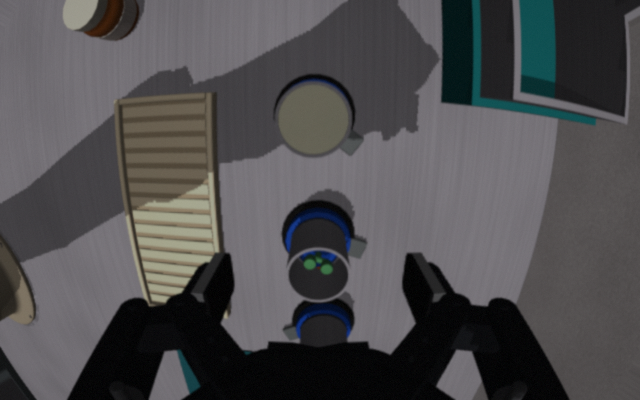

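Ring B is home too (top 84.9, centre within 0.3 mm). Mould 1 shows at (315,118). Grasping it.

Call:
jog_arm:
  rows:
    - [0,30,-2,0,0,0,1]
    - [0,60,-5,0.002,0,0.002,1]
    - [30,66,-5,0.002,0,0.002,1]
    - [60,66,-5,0.002,0,0.002,1]
    - [90,66,-5,0.002,0,0.002,1]
    - [112,66,-5,0.002,0,0.002,1]
    - [119,66,-5,0.002,0,0.002,1]
    - [119,66,-5,0.002,0,0.002,1]
  squeeze: 100

```text
time: 17.43
eef_pos: [644.4, 251.8, 44.4]
eef_rot: [-2.625, 1.566, -2.626]
contact_force: [-0.5, 0.3, 0.4]
finger_gap: 85.4
```

Call:
jog_arm:
  rows:
    - [0,0,0,0,0,0,0]
    - [0,0,0,0,0,0,0]
    - [0,0,0,0,0,0,0]
    - [0,0,0,0,0,0,0]
    - [0,0,0,0,0,0,0]
    - [0,0,0,0,0,0,0]
    - [0,0,0,0,0,0,0]
    - [0,0,0,0,0,0,0]

```text
time: 18.1
eef_pos: [645.8, 251.8, 46.6]
eef_rot: [-2.173, 1.569, -2.174]
contact_force: [0.1, -1.5, 6.9]
finger_gap: 54.5
```

Call:
jog_arm:
  rows:
    - [-2,0,0,0,0,0,0]
    - [-4,0,0,0,0,0,0]
    - [-7,0,0,0,0,0,0]
    - [-11,0,0,0,0,0,0]
    - [-17,0,0,0,0,0,0]
    - [-30,0,0,0,0,0,0]
    - [-50,0,0,0,0,0,0]
    - [-75,0,0,0,0,0,0]

```text
time: 18.77
eef_pos: [644.7, 252.0, 122.3]
eef_rot: [-2.568, 1.567, -2.569]
contact_force: [0.3, -0.4, -4.1]
finger_gap: 53.9
```

Call:
jog_arm:
  rows:
    - [-12,0,0,0,0,0,0]
    - [-15,0,0,0,0,0,0]
    - [-15,0,0,0,0,0,0]
    - [-15,0,0,0,0,0,0]

```text
time: 19.1
eef_pos: [644.4, 251.7, 136.9]
eef_rot: [-2.536, 1.566, -2.537]
contact_force: [0.1, -0.2, -4.3]
finger_gap: 54.2
```

Run:
```python
from h import *
s=sensors.state();p,d,W=look("wrist");print(s["time"],s["eef_pos"].round(1),s["contact_force"],s["finger_gap"])
held(W,s,39);print(fit(W,s["eef_pos"][:2]+[0,3],s["eef_pos"][2]+34,s["eef_pos"][2]+45,R=30))
plan([484.7,223.5-4,100])
```

```text
19.1 [644.4 251.7 136.9] [ 0.12250897 -0.20500459 -4.26942698] 54.15300288434909
held rel tcp [-0.09  1.66] free [-0.22  2.68 25.48] top 38.3 4123 ymin/max -24.3 31.9
[  644.4   254.7    30.    643.8   255.8    28.2   174.9 12730. ]
shift [  37.2  -32.1 -159.2] turn [-0.001  -0.0049  0.0031] | 167.0 0.3
```

Call:
jog_arm:
  rows:
    - [0,-3,-18,0,0,0,0]
    - [0,-9,-45,0,-0.002,0.001,0]
    - [0,-15,-76,0,-0.005,0.003,0]
    - [5,-21,-107,0,-0.005,0.003,0]
    - [15,-27,-135,0,-0.005,0.003,0]
    - [30,-32,-155,0,-0.005,0.003,0]
    - [50,-32,-159,0,-0.005,0.003,0]
    - [67,-32,-159,0,-0.005,0.003,0]

```text
time: 19.82
eef_pos: [482.3, 218.8, 68.9]
eef_rot: [-2.64, 1.568, -2.639]
contact_force: [0.1, -0.2, -3.9]
finger_gap: 54.1
```

Call:
jog_arm:
  rows:
    - [3,0,0,0,0,0,0]
    - [3,0,0,0,0,0,0]
    - [3,0,0,0,0,0,0]

```text
time: 20.07
eef_pos: [482.2, 218.9, 65.6]
eef_rot: [-2.673, 1.567, -2.672]
contact_force: [0.2, -0.2, -3.8]
finger_gap: 54.3
```

Run:
```python
from h import *
s=sensors.state();print(s["contact_force"]);plan([484.7,219.6,36])
```

```text
[ 0.1772765  -0.22805801 -3.81301433]
shift [29.6  0.7  2.6] turn [ 0.0004 -0.0032  0.0016] | 30.0 0.2
```

Call:
jog_arm:
  rows:
    - [8,1,2,0,0,0,0]
    - [16,1,2,0,-0.003,0.002,0]
    - [22,1,2,0,-0.003,0.002,0]
    - [26,1,2,0,-0.003,0.002,0]
    - [28,1,2,0,-0.003,0.002,0]
    - [29,1,2,0,-0.003,0.002,0]
    - [30,1,2,0,-0.003,0.002,0]
    - [31,1,2,0,-0.003,0.002,0]

```text
time: 20.73
eef_pos: [484.2, 219.9, 34.7]
eef_rot: [1.331, 1.57, 1.331]
contact_force: [-0.3, 0.7, -3.0]
finger_gap: 54.1
```

Call:
jog_arm:
  rows:
    - [0.5,0,0,0,0,0,0]
    - [1,0,0,0,0,0,0]
    - [1.5,0,0,0,0,0,0]

```text
time: 20.98
eef_pos: [484.3, 220.1, 34.4]
eef_rot: [0.468, 1.57, 0.468]
contact_force: [-4.4, -2.4, 23.3]
finger_gap: 54.1
```

Call:
jog_arm:
  rows:
    - [0,0,0,0,0,0,0]
    - [0,0,0,0,0,0,0]
    - [0,0,0,0,0,0,0.9]
    - [0,0,0,0,0,0,1]
    - [0,0,0,0,0,0,1]
    - [0,0,0,0,0,0,1]
    - [0,0,0,0,0,0,1]

```text
time: 21.57
eef_pos: [484.3, 220.1, 34.4]
eef_rot: [0.456, 1.57, 0.457]
contact_force: [-0.5, -0.3, -0.9]
finger_gap: 85.8
```

Call:
jog_arm:
  rows:
    - [-15,0,0,0,0,0,1]
    - [-40,0,0,0,0,0,1]
    - [-75,0,0,0,0,0,1]
    - [-110,0,0,0,0,0,1]
    - [-125,0,0,0,0,0,1]
    - [-125,0,0,0,0,0,1]

```text
time: 22.07
eef_pos: [485.8, 220.8, 163.0]
eef_rot: [0.463, 1.564, 0.462]
contact_force: [0.3, 1.1, -0.3]
finger_gap: 85.5
```

Run:
```python
from h import *
s=sensors.state();p,d,W=look("wrist");print(s["time"],s["eef_pos"].round(1))
print(fit(W,(484,223),65,85));plan([641.2,-125.3,160])
```

```text
22.0667 [485.8 220.8 163. ]
[ 483.8  224.5   28.4  483.8  224.6   27.7   72.6 3835. ]
shift [   1.1 -345.5  156.1] turn [-0.0002  0.0046 -0.0022] | 379.0 0.3
```

Call:
jog_arm:
  rows:
    - [0,-35,16,0,0,0,1]
    - [0,-73,33,0,0,0,1]
    - [0,-110,50,0,0,0,1]
    - [0,-147,67,0,0,0,1]
    - [0,-184,84,0,0,0,1]
    - [0,-221,100,0,0.004,-0.002,1]
    - [0,-258,117,0,0.004,-0.002,1]
    - [0,-290,131,0,0.004,-0.002,1]

```text
time: 22.78
eef_pos: [616.2, -72.9, 159.4]
eef_rot: [-2.911, 1.569, -2.912]
contact_force: [1.5, -0.5, -0.4]
finger_gap: 85.3
```

Run:
```python
from h import *
plan([641.2,-125.3,165]);plan([641.2,-125.3,47])
```

```text
shift [ -5.7 -52.4  25. ] turn [-0.0015 -0.0014  0.0003] | 58.0 0.1
shift [112.3 -52.3  25.2] turn [-0.0015 -0.0014  0.0003] | 126.0 0.1
```

Call:
jog_arm:
  rows:
    - [0,-35,17,0,0,0,1]
    - [0,-52,25,0,0,0,1]
    - [0,-52,25,0,0,0,1]
    - [0,-52,25,0,0,0,1]
    - [0,-52,25,0,0,0,1]

```text
time: 23.2
eef_pos: [640.3, -123.7, 158.0]
eef_rot: [2.946, 1.567, 2.946]
contact_force: [-0.2, -0.3, -0.8]
finger_gap: 85.7
```

Run:
```python
from h import *
s=sensors.state();p,d,W=look("wrist");print(s["time"],s["eef_pos"].round(1))
print(fit(W,(641,-125),78,95))
plan([641.2,-125.3,47])
```

```text
23.2 [ 640.3 -123.7  158. ]
[ 641.6 -125.5   28.6  641.5 -125.2   27.7   84.6 4287. ]
shift [111.4  -2.1   1.1] turn [ 0.0005 -0.0031 -0.0006] | 111.0 0.2
```

Call:
jog_arm:
  rows:
    - [25,-2,1,0,0,0,1]
    - [50,-2,1,0,-0.003,0,1]
    - [75,-2,1,0,-0.003,0,1]
    - [98,-2,1,0,-0.003,0,1]
    - [110,-2,1,0,-0.003,0,1]
    - [111,-2,1,0,-0.003,0,1]
    - [111,-2,1,0,-0.003,0,0]
    - [111,-2,1,0,-0.003,0,0]

```text
time: 23.92
eef_pos: [641.8, -124.5, 48.6]
eef_rot: [0.412, 1.569, 0.413]
contact_force: [0.1, -0.0, 0.6]
finger_gap: 64.0
```

Call:
jog_arm:
  rows:
    - [0,0,0,0,0,0,0]
    - [0,0,0,0,0,0,0]
    - [0,0,0,0,0,0,0]
    - [0,0,0,0,0,0,0]
    - [0,0,0,0,0,0,0]
    - [0,0,0,0,0,0,0]

```text
time: 24.42
eef_pos: [642.5, -124.5, 50.0]
eef_rot: [0.109, 1.567, 0.111]
contact_force: [-0.6, 1.0, 7.7]
finger_gap: 53.8
```

Call:
jog_arm:
  rows:
    - [-2,0,0,0,0,0,0]
    - [-4,0,0,0,0,0,0]
    - [-7,0,0,0,0,0,0]
    - [-11,0,0,0,0,0,0]
    - [-17,0,0,0,0,0,0]
    - [-30,0,0,0,0,0,0]
    - [-55,0,0,0,0,0,0]
    - [-85,0,0,0,0,0,0]

```text
time: 25.08
eef_pos: [641.4, -124.4, 136.0]
eef_rot: [0.423, 1.569, 0.425]
contact_force: [1.1, -0.0, -3.5]
finger_gap: 54.3
```

Run:
```python
from h import *
s=sensors.state();p,d,W=look("wrist");print(s["time"],s["eef_pos"].round(1),s["contact_force"],s["finger_gap"])
print(fit(W,s["eef_pos"][:2]+[0,3],s["eef_pos"][2]+34,s["eef_pos"][2]+45,R=30))
plan([482,148.5,130])
```

```text
25.0833 [ 641.4 -124.4  136. ] [ 1.11965395 -0.03505473 -3.53816909] 54.279964806756105
[ 641.4 -121.4   30.   640.9 -124.2   27.6  170.7 9094. ]
shift [  11.2  273.2 -162.5] turn [0.0012 0.0103 0.0008] | 318.0 0.6
```

Call:
jog_arm:
  rows:
    - [0,15,-9,0,0,0,0]
    - [0,50,-30,0,0.003,0,0]
    - [0,86,-51,0,0.006,0,0]
    - [0,122,-72,0.001,0.01,0.001,0]
    - [0,158,-93,0.001,0.01,0.001,0]
    - [0,194,-115,0.001,0.01,0.001,0]
    - [0,228,-135,0.001,0.01,0.001,0]
    - [0,255,-152,0.001,0.01,0.001,0]

```text
time: 25.8
eef_pos: [490.7, 133.4, 142.7]
eef_rot: [0.652, 1.568, 0.654]
contact_force: [0.4, 0.4, -4.3]
finger_gap: 53.9
```

Run:
```python
from h import *
plan([482.4,148.9,75])
```

```text
shift [67.7 15.4 -8.4] turn [ 0.0024  0.002  -0.0015] | 70.0 0.2
```

Call:
jog_arm:
  rows:
    - [10,8,-4,0,0,0,0]
    - [25,15,-8,0.002,0.002,-0.001,0]
    - [45,15,-8,0.002,0.002,-0.001,0]
    - [60,15,-8,0.002,0.002,-0.001,0]
    - [68,15,-8,0.002,0.002,-0.001,0]
    - [68,15,-8,0.002,0.002,-0.001,0]

```text
time: 26.3
eef_pos: [482.4, 148.7, 74.2]
eef_rot: [3.09, 1.57, 3.091]
contact_force: [-0.5, -0.1, -3.9]
finger_gap: 54.2
```

Run:
```python
from h import *
plan([482.4,148.9,39])
```

```text
shift [35.2  0.2  0.1] turn [ 0.0011 -0.001  -0.    ] | 35.0 0.1
```

Call:
jog_arm:
  rows:
    - [8,0,0,0,0,0,0]
    - [17,0,0,0,0,0,0]
    - [25,0,0,0,0,0,0]
    - [30,0,0,0,0,0,0]
    - [33,0,0,0,0,0,0]
    - [34,0,0,0,0,0,0]
    - [35,0,0,0,0,0,0]
    - [36,0,0,0,0,0,0]

```text
time: 26.97
eef_pos: [482.4, 148.8, 38.3]
eef_rot: [2.899, 1.57, 2.9]
contact_force: [-0.0, -0.3, -4.6]
finger_gap: 53.8
```

Call:
jog_arm:
  rows:
    - [0.5,0,0,0,0,0,0]
    - [1,0,0,0,0,0,0]
    - [1,0,0,0,0,0,0]

```text
time: 27.22
eef_pos: [482.5, 148.8, 38.0]
eef_rot: [1.499, 1.571, 1.5]
contact_force: [-2.2, -0.3, 5.1]
finger_gap: 54.2
```

On the floor. Release and go to mould 3 at (639.5,-246.6).

Call:
jog_arm:
  rows:
    - [0,0,0,0,0,0,0.9]
    - [0,0,0,0,0,0,1]
    - [0,0,0,0,0,0,1]
    - [0,0,0,0,0,0,1]
    - [0,0,0,0,0,0,1]

```text
time: 27.63
eef_pos: [482.6, 148.8, 38.1]
eef_rot: [0.919, 1.57, 0.921]
contact_force: [0.1, -0.2, -0.2]
finger_gap: 85.0
```

Call:
jog_arm:
  rows:
    - [-15,0,0,0,0,0,1]
    - [-40,0,0,0,0,0,1]
    - [-75,0,0,0,0,0,1]
    - [-110,0,0,0,0,0,1]
    - [-125,0,0,0,0,0,1]
    - [-125,0,0,0,0,0,1]

```text
time: 28.13
eef_pos: [484.2, 149.3, 166.5]
eef_rot: [0.351, 1.565, 0.351]
contact_force: [1.1, -0.2, -0.9]
finger_gap: 85.4
```

Run:
```python
from h import *
s=sensors.state();p,d,W=look("wrist");print(s["time"],s["eef_pos"].round(1))
print(fit(W,(482,149),65,85),fit(W,(484,224),65,85));plan([639.5,-246.6,160])
```

```text
28.1333 [484.2 149.3 166.5]
[ 481.6  148.    28.4  481.6  148.2   27.7   72.6 3687. ] [ 483.7  224.3   28.3  483.8  224.3   27.6   72.7 4275. ]
shift [   4.8 -395.5  155.9] turn [ 0.0003  0.0038 -0.0013] | 425.0 0.2
```

Call:
jog_arm:
  rows:
    - [0,-35,14,0,0,0,1]
    - [0,-73,29,0,0,0,1]
    - [0,-111,44,0,0,0,1]
    - [0,-149,59,0,0,0,1]
    - [0,-187,74,0,0.004,-0.001,1]
    - [0,-225,89,0,0.004,-0.001,1]
    - [0,-263,104,0,0.004,-0.001,1]
    - [0,-301,119,0,0.004,-0.001,1]

```text
time: 28.85
eef_pos: [602.3, -154.2, 163.0]
eef_rot: [2.868, 1.568, 2.868]
contact_force: [0.9, 1.0, 0.5]
finger_gap: 85.2
```

Run:
```python
from h import *
plan([639.5,-246.6,160])
```

```text
shift [  2.9 -92.5  37.2] turn [ 0.0003 -0.0024 -0.0007] | 100.0 0.1
```

Call:
jog_arm:
  rows:
    - [0,-35,14,0,0,0,1]
    - [0,-70,28,0,-0.002,0,1]
    - [0,-93,37,0,-0.002,0,1]
    - [0,-93,37,0,-0.002,0,1]
    - [0,-93,37,0,-0.002,0,1]
    - [0,-93,37,0,-0.002,0,1]

```text
time: 29.35
eef_pos: [638.6, -245.9, 161.3]
eef_rot: [2.475, 1.567, 2.476]
contact_force: [0.3, 0.6, -0.2]
finger_gap: 85.6
```

Run:
```python
from h import *
s=sensors.state();p,d,W=look("wrist");print(s["time"],s["eef_pos"].round(1))
f=fit(W,(639.5,-246),78,95);print(f)
plan([f[0],f[1],47])
```

```text
29.35 [ 638.6 -245.9  161.3]
[ 639.7 -247.1   28.5  639.7 -246.8   27.7   84.6 4168. ]
shift [114.8  -2.    1.2] turn [ 0.0021 -0.0021 -0.002 ] | 115.0 0.2
```

Call:
jog_arm:
  rows:
    - [25,-1,1,0,0,0,1]
    - [50,-1,1,0.002,-0.002,-0.002,1]
    - [75,-1,1,0.002,-0.002,-0.002,1]
    - [98,-1,1,0.002,-0.002,-0.002,1]
    - [112,-1,1,0.002,-0.002,-0.002,1]
    - [115,-1,1,0.002,-0.002,-0.002,1]
    - [115,-1,1,0.002,-0.002,-0.002,0]
    - [115,-1,1,0.002,-0.002,-0.002,0]

```text
time: 30.07
eef_pos: [640.2, -245.6, 47.7]
eef_rot: [-0.251, 1.57, -0.25]
contact_force: [0.2, -0.2, -0.1]
finger_gap: 63.8
```

Call:
jog_arm:
  rows:
    - [0,0,0,0,0,0,0]
    - [0,0,0,0,0,0,0]
    - [0,0,0,0,0,0,0]
    - [0,0,0,0,0,0,0]
    - [0,0,0,0,0,0,0]
    - [0,0,0,0,0,0,0]

```text
time: 30.57
eef_pos: [640.9, -245.7, 49.2]
eef_rot: [-0.286, 1.568, -0.285]
contact_force: [-0.6, 0.2, 7.6]
finger_gap: 54.2
```

Call:
jog_arm:
  rows:
    - [-2,0,0,0,0,0,0]
    - [-4,0,0,0,0,0,0]
    - [-7,0,0,0,0,0,0]
    - [-11,0,0,0,0,0,0]
    - [-17,0,0,0,0,0,0]
    - [-30,0,0,0,0,0,0]
    - [-55,0,0,0,0,0,0]
    - [-85,0,0,0,0,0,0]

```text
time: 31.23
eef_pos: [640.2, -245.3, 135.2]
eef_rot: [-0.113, 1.569, -0.112]
contact_force: [0.6, -0.4, -3.0]
finger_gap: 53.6
```

Run:
```python
from h import *
s=sensors.state();p,d,W=look("wrist");print(s["time"],s["eef_pos"].round(1),s["contact_force"],s["finger_gap"])
print(fit(W,s["eef_pos"][:2]+[0,3],s["eef_pos"][2]+34,s["eef_pos"][2]+45,R=30))
plan([479.3,73.5,150])
```

```text
31.2333 [ 640.2 -245.3  135.2] [ 0.56596721 -0.37821556 -2.974878  ] 53.57323177579785
[ 666.8 -244.7   11.5  760.9 -254.5   94.6  175.7  433. ]
shift [ -10.1  319.6 -163.9] turn [0.0008 0.0103 0.003 ] | 359.0 0.6
```

Call:
jog_arm:
  rows:
    - [-5,15,-8,0,0,0,0]
    - [-8,50,-26,0,0.003,0,0]
    - [-8,87,-45,0,0.006,0.001,0]
    - [-8,124,-64,0.001,0.01,0.003,0]
    - [-8,161,-83,0.001,0.01,0.003,0]
    - [-8,198,-102,0.001,0.01,0.003,0]
    - [-8,234,-120,0.001,0.01,0.003,0]
    - [-8,265,-136,0.001,0.01,0.003,0]

```text
time: 31.95
eef_pos: [506.7, 21.4, 150.2]
eef_rot: [0.167, 1.567, 0.168]
contact_force: [-0.3, 0.8, -3.3]
finger_gap: 53.4
```

Run:
```python
from h import *
s=sensors.state();p,d,W=look("wrist");print(s["contact_force"]);held(W,s,37)
plan([479.6,74.8,75])
```

```text
[-0.32066282  0.76317007 -3.26404069]
held rel tcp [-0.5   0.99] free [-72415.44    115.32  72441.35] top 37.3 117 ymin/max -10.1 11.3
shift [ 75.4  46.7 -23.8] turn [ 0.0082  0.0016 -0.0037] | 92.0 0.5
```

Call:
jog_arm:
  rows:
    - [0,18,-9,0,0,0,0]
    - [0,36,-18,0.004,0.002,-0.002,0]
    - [10,47,-24,0.008,0.002,-0.004,0]
    - [30,47,-24,0.008,0.002,-0.004,0]
    - [50,47,-24,0.008,0.002,-0.004,0]
    - [68,47,-24,0.008,0.002,-0.004,0]
    - [75,47,-24,0.008,0.002,-0.004,0]
    - [75,47,-24,0.008,0.002,-0.004,0]

```text
time: 32.67
eef_pos: [479.7, 75.3, 75.2]
eef_rot: [-2.51, 1.57, -2.509]
contact_force: [-1.2, 0.8, -3.9]
finger_gap: 53.7
```

Run:
```python
from h import *
s=sensors.state();p,d,W=look("wrist");held(W,s,36.5);cv2.imwrite("pics/w8.png",p[...,::-1])
plan([479.6,74.8,38])
```

```text
held rel tcp [5.208e+01 4.000e-02] free [-6.900091e+04 -5.242000e+01  6.902681e+04] top 36.4 56 ymin/max -9.8 11.9
shift [37.9 -0.5 -0.4] turn [0.0005 0.0001 0.0004] | 38.0 0.0
```

View pics/w8.png

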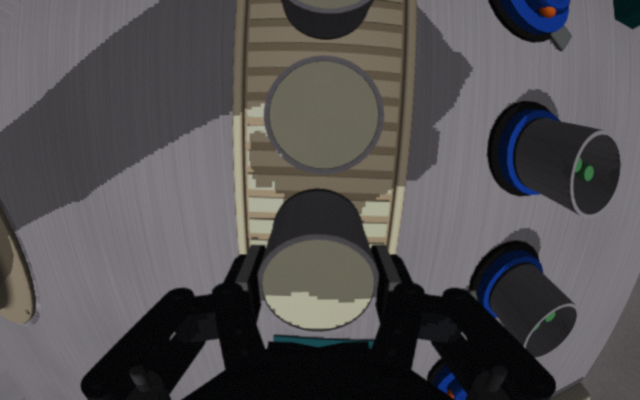

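Run:
```python
from h import *
s=sensors.state();p,d,W=look("wrist");P=s["eef_pos"];q=W-P
m=(np.hypot(q[...,0],q[...,1])<20)&(q[...,2]>0);e=q[m];print(P,np.percentile(e[:,2],[1,10,50,90,99]),len(e))
A=np.c_[e[:,:2],np.ones(len(e))];print("plane",np.linalg.lstsq(A,e[:,2],rcond=None)[0])
f=fit(W,P[:2],P[2]+np.median(e[:,2])-3,P[2]+np.median(e[:,2])+3,R=31);print(f,f[:2]-P[:2])
```

```text
[479.950685    75.32258285  75.89720646] [25.16401733 25.83965862 27.44857499 90.54749604 95.09632342] 9879
plane [-0.09973785  1.89763762 43.59190485]
[  479.9    75.8    30.8   479.2    74.1    27.9   102.4 10189. ] [-0.050685    0.47741715]
```

Run:
```python
from h import *
s=sensors.state();p,d,W=look("wrist");P=s["eef_pos"]
for c,lo,hi in((P[:2],P[2]+20,P[2]+34),((481.6,148),66,80)):
    m=(np.hypot(W[...,0]-c[0],W[...,1]-c[1])<24)&(W[...,2]>lo)&(W[...,2]<hi);e=W[m]-[*c,0]
    for _ in range(3):
        A=np.c_[e[:,:2],np.ones(len(e))];k=np.linalg.lstsq(A,e[:,2],rcond=None)[0];r=abs(A@k-e[:,2]);e=e[r<2]
    print(k,len(e))
```

```text
[-3.40462381e-03  2.42049638e-04  1.02662947e+02] 7119
[-3.42292651e-04  1.92973892e-03  7.25283172e+01] 7978
```

Call:
jog_arm:
  rows:
    - [8,0,0,0,0,0,0]
    - [16,0,0,0,0,0,0]
    - [22,0,0,0,0,0,0]
    - [25,0,0,0,0,0,0]
    - [26,0,0,0,0,0,0]
    - [26,0,0,0,0,0,0]

```text
time: 33.32
eef_pos: [480.0, 75.3, 50.1]
eef_rot: [-0.485, 1.57, -0.484]
contact_force: [-0.5, -0.2, -3.2]
finger_gap: 53.7
```

Call:
jog_arm:
  rows:
    - [1,0,0,0,0,0,0]
    - [2,0,0,0,0,0,0]
    - [3,0,0,0,0,0,0]
    - [4,0,0,0,0,0,0]
    - [4.3,0,0,0,0,0,0]

```text
time: 33.73
eef_pos: [480.1, 75.2, 46.1]
eef_rot: [-0.378, 1.57, -0.378]
contact_force: [-1.8, -0.7, 7.9]
finger_gap: 53.5
```

Call:
jog_arm:
  rows:
    - [0.4,0,0,0,0,0,0]
    - [0.8,0,0,0,0,0,0]
    - [1.2,0,0,0,0,0,0]

```text
time: 33.98
eef_pos: [480.1, 75.2, 46.0]
eef_rot: [-0.316, 1.569, -0.315]
contact_force: [-5.0, -0.1, 24.9]
finger_gap: 53.4
```

Seated on the floor. Release, retreat, and check everything.

Call:
jog_arm:
  rows:
    - [-0.4,0,0,0,0,0,0]
    - [-0.4,0,0,0,0,0,0.9]
    - [-0.4,0,0,0,0,0,1]
    - [-0.4,0,0,0,0,0,1]
    - [-0.4,0,0,0,0,0,1]
    - [-0.4,0,0,0,0,0,1]

```text
time: 34.48
eef_pos: [480.2, 75.2, 46.3]
eef_rot: [-0.3, 1.569, -0.299]
contact_force: [-0.5, 0.6, -0.1]
finger_gap: 85.7
```

Call:
jog_arm:
  rows:
    - [-15,0,0,0,0,0,1]
    - [-40,0,0,0,0,0,1]
    - [-75,0,0,0,0,0,1]
    - [-110,0,0,0,0,0,1]
    - [-145,0,0,0,0,0,1]
    - [-170,0,0,0,0,0,1]
    - [-200,0,0,0,0,0,1]
    - [-200,0,0,0,0,0,1]

```text
time: 35.15
eef_pos: [481.7, 76.0, 251.1]
eef_rot: [0.056, 1.562, 0.056]
contact_force: [1.5, -0.3, -0.9]
finger_gap: 85.5
```

Call:
jog_arm:
  rows:
    - [0,-40,0,0,0,0,1]
    - [0,-80,0,0,0,0,1]
    - [0,-120,0,0,0,0,1]
    - [0,-120,0,0,0,0,1]
    - [0,-120,0,0,0,0,1]
    - [0,-120,0,0,0,0,1]

```text
time: 35.65
eef_pos: [481.6, -43.8, 250.8]
eef_rot: [0.098, 1.562, 0.097]
contact_force: [0.3, 0.3, 0.0]
finger_gap: 85.9
```

Run:
```python
from h import *
s=sensors.state();p,d,W=look("wrist");print(s["time"],s["eef_pos"].round(1),s["contact_force"])
def t(n,c,lo,hi):
    try:
        f=fit(W,c,lo,hi);m=(np.hypot(W[...,0]-f[0],W[...,1]-f[1])<29)&(abs(W[...,2]-f[6])<3);e=W[m]-[f[0],f[1],0]
        print(n,f,"tilt",np.linalg.lstsq(np.c_[e[:,:2],np.ones(len(e))],e[:,2],rcond=None)[0][:2].round(3))
    except Exception as x: print(n,x)
for n,c,lo,hi in(("m3",(480,75),65,85),("m2",(481,148),65,85),("m1",(484,224),65,85),("rA",(657,4),78,95),("rB",(650,127),78,95)):t(n,c,lo,hi)
cv2.imwrite("pics/w9.png",p[...,::-1])
p,d,W=look("scene");cv2.imwrite("pics/s9.png",p[...,::-1])
```

```text
35.65 [481.6 -43.8 250.8] [0.26745698 0.33899859 0.02711677]
m3 [ 479.5   72.7   28.4  479.2   73.2   27.4   72.8 2308. ] tilt [0.001 0.002]
m2 [481.7 142.4  27.5 481.5 135.5  18.5  72.8 909. ] tilt [ 0.004 -0.026]
m1 attempt to get argmax of an empty sequence
rA [656.9   4.   28.8 656.8   3.7  27.8  85.1 609. ] tilt [-0.003  0.003]
rB [649.3 126.7  28.7 649.7 126.4  27.7  85.  630. ] tilt [-0.002 -0.003]
```

View pics/s9.png

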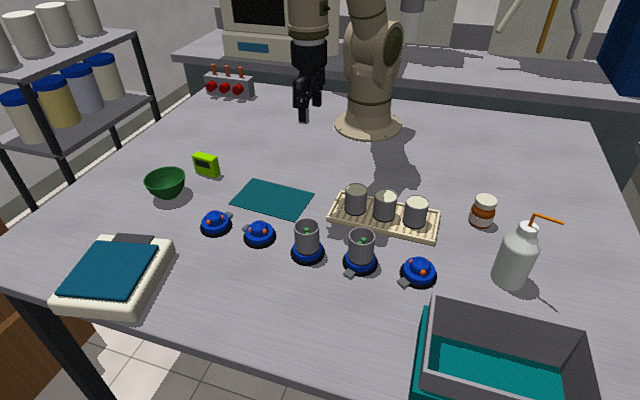

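The picture shows three moulds upright in the tray, at (355,198), (385,205) and (416,211). Both rings are on the wax-up formers at (307,240) and (360,248), the three old formers are bare, and the bystanders have not moved. The final m2 reading was clipped by the edge of the frame; its earlier full view gave (481.6,148).

```bash
python3 -c "
from plant import job
print(job.job_done())"
```

```text
the job is handed in; nothing more can be done
None
```

I pressed both empty rings home on the wax-up formers, stood all three moulds in the burnout tray, and handed the job in at about 36 s.

- **Rings:** Each stopped hard on its flange under about 30 to 48 N. The last checks put each centre within about 1 mm of its seat, with the top at 85 mm and under 0.005 rad of tilt.
- **Moulds:** They stand at about (484,224), (482,148) and (479,73) mm, roughly 75 mm apart and within about 2 mm of the tray's centre line. Tops read 72.6 to 72.8 mm against 74 expected, which matches the camera's usual 1.5 mm low reading. The last-placed mould measured upright.
- **Bystanders:** In the final scene picture the wash bottle, bowl, timer and jar looked unmoved. I did not measure them again.

**Checks that failed or disagreed:**
- The last wrist view clipped the middle mould and missed the far one, so I relied on their full views from just after placing. Their tilt was not measured in that last view.
- The top and wrist cameras differed by a steady 2 mm or so in y, so I worked in the wrist frame.
- The third mould slid about 9 mm down in the grip during the pull. I noticed this before placing it and set it down by force.

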